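Put the right battery in the toy excavator

ROBOT

A 6-joint arm with a two-finger parallel gripper is mounted at the origin on the work surface. World frame = base frame: x ahead of the robot, y to its left, z up, the work surface at z = 0. Lengths are in m, angles in rad, forces in N, time in s.
With the tool pointing down it reaches from about 0.25 to 0.775 m from the base axis. Payload 8.9 kg.
Tool frame: the origin (TCP) lies on the centre line of the jaws, within the pads' length; the fingertips stand 22 mm ahead of it and the grasp point (between the pads) lies 3 mm ahead of it (arm.tcp_to_tips is the distance from the TCP to the fingertips, in m); z points along the fingers, y is the line along which they close (so a half turn about z gives the same grasp; the last joint's range is limited). The gripper opens to 85 mm and grips with 20 to 120 N. Pads are 22 mm wide; open, the fingers measure 114 mm over their backs; the gripper's body (76 mm by 85 mm) begins 54 mm behind the grasp point. The pads swing forward as they close: fully open they stand 13 mm farther back than shut.
Start: joints at [-1.417, 0.291, -0.153, 1.127, 0, 1.431], TCP at [0.152, -0.503, 0.219] pointing down, gripper open.
Joint ranges: [-2.52, 2.52], [-0.91, 1.74], [-1.3, 1.37], [-1.96, 2.02], [-1.52, 1.47], [-3.14, 3.14]. Speed limits (rad/s): [2.22, 2.22, 2.79, 3.14, 3.14, 3.14].

INTERFACE

Orientations are given as a 3x3 rotation matrix whose columns are the frame's x, y, z axes.
In Python, from workcell import arm gives the robot as it stands.
- The arm moves only by the shell command python3 -m crank 'ROWS'. ROWS is JSON, a list of rows, each an object of numbers: "x", "y", "z": the shift along the tool's x, y, z in mm; "yaw": the turn about the tool's z in degrees; "grip": the finger opening in mm, from 0 to 85.4. In form: [{"x": .., "y": .., "z": .., "yaw": .., "grip": ..}, ...]. A call has 1 to 12 rows; each row is the pose to reach, as a shift and turn from the pose commanded when the call began, along the tool's axes at that moment; what a row does not reach only later rows make up. A row lasts 1/10 s, in which the tool goes at most 50 mm and 8.59 degrees, less where a joint would pass 70% of its speed; a pose out of reach is approached as far as the arm can. A call with a gripper value outside its range is refused whole. The fingers move at their own pace and stop on an object; the grip force is fixed at half the most. Time passes only in rows, so rows that repeat a pose let the fingers close. It gives the time, the measured TCP pose, the force, the opening and the grip force at its end, in the units of the state.
- arm.get_state(): the state, without advancing time (a new reading comes with each control period).
- arm.read_camera(name): name is "scene" or "top" or "wrist"; returns a dict with "pixels" (480x640x3 uint8, red, green, blue), "fx", "fy", "cx", "cy" (pixels), "extrinsics" (4x4, takes a point from camera to world coordinates); the wrist camera has in their place "T_tool_cam" (4x4, takes a point from camera to tool coordinates, whose origin is the TCP and whose axes are the flange's). Camera axes: x right, y down, z forward; pixel columns grow to the right and rows downward; lengths in m; the calibration is good to about 2 mm. A picture is of the moment at which its call begins: read the wrist's pose just before it. There is no depth.
- arm.sign_off(): hands the job in; it is judged then, once.
The state is a dict: "clock": time; "q": joint angles; "qd": joint speeds; "joint_efforts": joint torques, N m; "tcp_pos": TCP position; "tcp_rot": TCP orientation; "force": force on the tool from outside, world axes, zero at the start; "torque": the same for the moment, N m; "gripper_width": finger opening in m; "finger_force": force on a finger pad.
Only numpy, scipy, OpenCV 4.12 (cv2) and the standard library are available. Lean on these libraries where they do the work, as an engineer would, in place of code of your own. Each camera call takes 0.05 s, during which the arm holds its last target. There are 200 camera calls.

TASK

The toy excavator has no battery. Of the three batteries lying on the blue toy bench, find the one that is the right size for the open bay under the engine cover and lay it in the bay without dropping it, its plus end (the end with the nub) towards the front of the excavator, fully down in its channel; then close the engine cover fully. Leave the other two batteries on the bench and do not disturb the puzzle, the marble jar or the ball.

Things in the scene. Friction and masses are not known exactly. Their poses are not given: they have to be found in the camera images.
- bench: Two stacking tiers of blue polypropylene, fixed. Origin on the table under its centre; x across its depth (360 mm), y along its width (840 mm). The upper tier is a tray: its floor, on which everything stands, is 110 mm above the table, with a rim 16 mm high round it. The lower tier is two open-fronted toy bins.
- excavator: Yellow toy excavator, fixed, 380 mm long, 150 mm wide. Origin on the bench floor under its turntable; x = forwards (boom), y = its left (cab side). Flat deck 70 mm above the bench floor, x -142 to 74, y -66 to 66 mm. Cab, tank and boom stand ahead of x = -16 mm (cab 148 mm, boom 220 mm above the floor); counterweight at the tail, x -166 to -142, 105 mm high. In between: the battery bay.
- bay (a point): Middle of the floor of the battery bay (axes as the excavator's), 8 mm below the deck, 88 mm behind the excavator's origin. The bay is a channel along the excavator's x, 28 mm wide; rigid steel contacts close its ends, 58 mm apart, rising 14 mm above the deck: a plate in front (for the plus end), a coil at the tail. It takes a battery 26 mm thick, 50 mm long, its axis 5 mm above the deck.
- cell_slim: Battery 14.5 mm in diameter, 50.5 mm long, lying on its side. All three batteries look alike: black sleeve, a 10 mm wide bare steel band round the plus end, a steel nub 2 mm long on the plus end, a flat steel minus end. Origin at its middle, on its axis; x = along the axis towards the plus end. It can roll.
- cell_medium: Battery 26.2 mm in diameter, 50 mm long with its nub, about 66 g, lying on its side; looks as the slim one. Origin at its middle, on its axis (13.1 mm above the bench floor); x = along the axis towards the plus end. It can roll.
- cell_medium_plus (a point): The tip of the plus nub of the medium battery, 25 mm from its middle.
- cell_large: Battery 34.2 mm in diameter, 61.5 mm long, lying on its side; looks as the slim one. Origin at its middle, on its axis; x = along the axis towards the plus end. It can roll.
- hood (a joint): Engine cover: a hollow yellow hood 100 mm long, 104 mm wide, 38 mm high with louvres on top, hinged along the deck to the left of the bay. Rad: 0 = closed, flat on the deck; grows to 1.95 as it swings up and over to the left. It starts open past upright, its hollow side to the bay. A stiff hinge holds it at any angle; about 1 N at its free edge moves it.
- hood_hinge (a point): Middle of the cover's hinge line, at deck height, 52 mm to the left (+y of the excavator) of the bay's centre line. Its axes turn with the cover and equal the excavator's when closed: from the hinge the cover reaches 104 mm along its own -y, and its outer (top) face lies 38 mm along its own +z.
- hood_edge (a point): Middle of the cover's free edge, on its outer face: 104 mm from the hinge and 38 mm out. When closed it is 108 mm above the bench floor.
- puzzle: Bystander: wooden puzzle frame 108 x 150 x 12 mm with one house-shaped knobbed piece in it, 33 mm high at the knob. Origin under its centre.
- jar: Bystander: glass jar of marbles with a steel screw lid, 76 mm in diameter, 106 mm high. Origin under its centre.
- ball_center (a point): Bystander: centre of a red plastic ball, 64 mm in diameter.
Not all that is in view belongs to the job. What is shaped like the cell_slim but orange is not meant.

How it is judged:
On the way:
1. The medium battery lies fully down in the bay, plus end forwards, released, with the cover still open (x of cell_medium in the frame of bay between -0.006 and 0.006 m and y of cell_medium in the frame of bay between -0.005 and 0.005 m and z of cell_medium in the frame of bay below 0.016 m and x of cell_medium_plus in the frame of bay above 0.018 m and contact force between the fingers and cell_medium below 0.05 N and value of joint hood above 0.5 rad), for 0.2 s.
At the end, for the whole second after the job is handed in: The medium battery lies at rest fully down in the bay (middle within 6 mm along, 5 mm across, 3 mm high), plus end forwards; the engine cover is closed to within 0.06 rad; the slim and large batteries still lie on the floor of the upper tier (x of cell_medium in the frame of bay between -0.006 and 0.006 m and y of cell_medium in the frame of bay between -0.005 and 0.005 m and z of cell_medium in the frame of bay below 0.016 m and x of cell_medium_plus in the frame of bay above 0.018 m and linear speed of cell_medium below 0.03 m/s and value of joint hood below 0.06 rad and height (world z) of cell_slim between 0.105 and 0.15 m and height (world z) of cell_large between 0.105 and 0.15 m); the robot touches nothing.
It fails at once if the medium battery is dropped (falls freely faster than 0.7 m/s) (linear speed of cell_medium above 0.7 m/s and contact force between the fingers and cell_medium below 0.02 N).
It fails at once if the puzzle is pushed more than 30 mm (distance of puzzle from where it was at the start of the episode above 0.03 m).
It fails at once if the marble jar is pushed more than 30 mm or tipped by more than 0.3 rad (distance of jar from where it was at the start of the episode above 0.03 m or angle between jar's own z axis and vertical above 0.3 rad).
It fails at once if the ball is moved more than 40 mm (distance of ball_center from where it was at the start of the episode above 0.04 m).
It also fails if it takes over 66 s, if anything falls off the work surface, if the arm or the gripper's body presses on something with over 40 N, if the wrist force passes 120 N, or if a joint passes its speed limit or range.

## Working session

There is one attempt and no reset: what is moved stays moved. The work goes in short steps, Python scripts to look and compute and a shell command to move; the robot and the scene stay as the last step left them, time stands still between calls to the robot, and variables do not carry over. Pictures are saved under pics/ and viewed, at most 10 in all, crops included, and the job is handed in when it is done.

```bash
ls; mkdir -p pics; cat > h.py <<'E'
import numpy as np, cv2
from workcell import arm
def grab(n):
    s=arm.get_state(); c=arm.read_camera(n)
    if n=="wrist":
        T=np.eye(4);T[:3,:3]=s["tcp_rot"];T[:3,3]=s["tcp_pos"];c["E"]=T@np.array(c["T_tool_cam"])
    else: c["E"]=np.array(c["extrinsics"])
    c["img"]=cv2.cvtColor(c["pixels"],cv2.COLOR_RGB2BGR); return c
def ray(c,u,v):
    d=c["E"][:3,:3]@np.array([(u-c["cx"])/c["fx"],(v-c["cy"])/c["fy"],1]); return c["E"][:3,3],d/np.linalg.norm(d)
def onz(c,u,v,z):
    o,d=ray(c,u,v); return o+d*(z-o[2])/d[2]
def tri(rs):
    A=sum(np.eye(3)-np.outer(d,d) for o,d in rs); b=sum((np.eye(3)-np.outer(d,d))@o for o,d in rs)
    p=np.linalg.solve(A,b); return p,[np.linalg.norm((np.eye(3)-np.outer(d,d))@(p-o)) for o,d in rs]
def proj(c,p):
    q=np.linalg.inv(c["E"])@np.append(p,1); return c["fx"]*q[0]/q[2]+c["cx"],c["fy"]*q[1]/q[2]+c["cy"]
E
python3 - <<'E'
from h import *
np.set_printoptions(precision=4,suppress=True)
for n in("scene","top"):
    c=grab(n);cv2.imwrite(f"pics/{n}0.png",c["img"]);print(n,c["fx"],c["E"])
s=arm.get_state();print(s["clock"],s["tcp_pos"],s["tcp_rot"])
E
```

```text
pics
scene 596.6376976447166 [[-0.8355  0.4625 -0.2966  0.8845]
 [ 0.5494  0.7033 -0.451   0.4034]
 [ 0.     -0.5398 -0.8418  1.0571]
 [ 0.      0.      0.      1.    ]]
top 568.4342725446652 [[-0.0297 -0.9924  0.1192  0.4275]
 [-0.9995  0.0307  0.0069 -0.0665]
 [-0.0105 -0.1189 -0.9929  1.188 ]
 [ 0.      0.      0.      1.    ]]
0.1 [ 0.1515 -0.5023  0.2185] [[ 0.9574  0.2886 -0.0002]
 [ 0.2886 -0.9574  0.0011]
 [ 0.0002 -0.0011 -1.    ]]
```

View pics/top0.png

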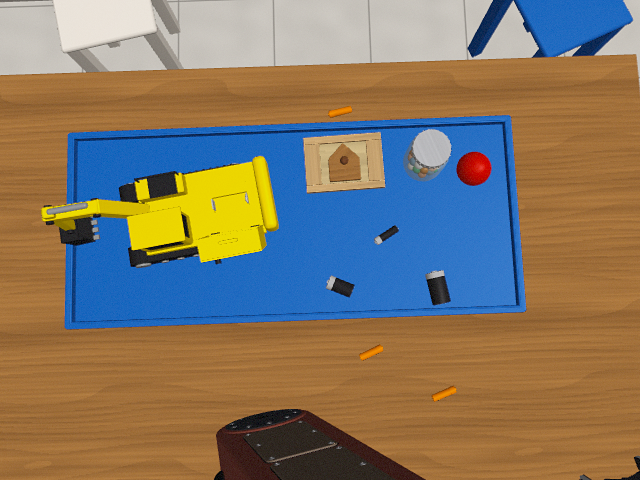

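View pics/scene0.png

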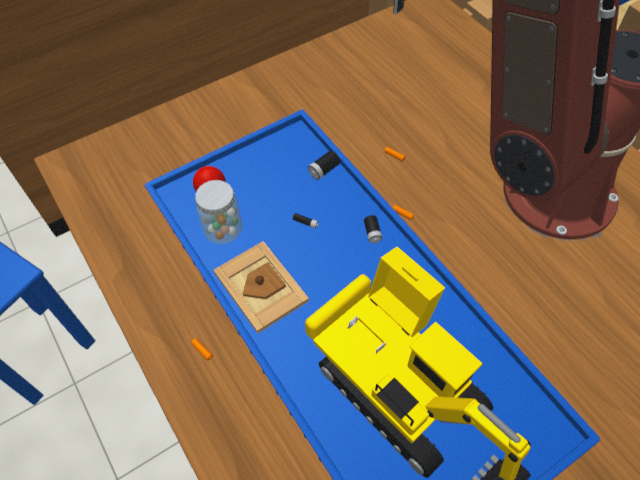

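Batteries in the top view: slim (387,235), medium (341,287), large (438,287). I'll measure their sizes first, then enlarge.

```bash
python3 - <<'E'
from h import *
np.set_printoptions(precision=4,suppress=True)
t=grab("top");s=grab("scene")
rois={"top":(t,{"slim":(365,220,405,250),"med":(318,268,362,302),"large":(420,262,458,308)}),"scene":(s,{"slim":(285,205,325,235),"med":(355,208,390,246),"large":(300,145,345,185)})}
R={}
for n,(c,rr) in rois.items():
    hsv=cv2.cvtColor(c["img"],cv2.COLOR_BGR2HSV)
    for k,(a,b,x,y) in rr.items():
        m=(~((hsv[b:y,a:x,1]>120)&(hsv[b:y,a:x,2]>90))).astype(np.uint8)
        h=hsv[b:y,a:x]
        nb,l,st,ce=cv2.connectedComponentsWithStats(m); i=1+np.argmax(st[1:,4])
        cs=cv2.findContours((l==i).astype(np.uint8),0,1)[0][0]+np.array([a,b])
        r=cv2.minAreaRect(cs); R[n,k]=(c,r[0]); 
        lit=(l==i)&(h[...,2]>110)&(h[...,1]<80); yy,xx=np.nonzero(lit)
        rad={"slim":.00725,"med":.0131,"large":.0171}[k]
        p=[onz(c,*q,.11+rad) for q in cv2.boxPoints(r)]
        print(n,k,"centre px",np.round(r[0],1),"sides mm",1e3*np.linalg.norm(p[0]-p[1]),1e3*np.linalg.norm(p[1]-p[2]),"ctr",np.mean(p,0),"lit px",xx.mean()+a,yy.mean()+b,onz(c,xx.mean()+a,yy.mean()+b,.11+rad))
for k in("slim","med","large"): print(k,tri([ray(c,*p) for c,p in(R["top",k],R["scene",k])]))
A=cv2.resize(t["img"][130:310,180:300],(400,600),interpolation=cv2.INTER_CUBIC);B=cv2.resize(t["img"][265:305,315:365],(400,320),interpolation=cv2.INTER_CUBIC)
B=cv2.copyMakeBorder(B,0,280,0,0,cv2.BORDER_CONSTANT);cv2.imwrite("pics/c1.png",np.hstack([A,B]))
cv2.imwrite("pics/c2.png",cv2.resize(s["img"][240:390,290:490],(800,600),interpolation=cv2.INTER_CUBIC))
E
```

```text
top slim centre px [385.9 234.9] sides mm 53.04147299156166 14.666527706120034 ctr [ 0.5554 -0.1777  0.1173] lit px 377.95744680851067 240.2127659574468 [ 0.5456 -0.1622  0.1173]
top med centre px [339.3 286. ] sides mm 26.297853474889468 50.950513606682165 ctr [ 0.4613 -0.086   0.1231] lit px 330.51162790697674 282.48837209302326 [ 0.4683 -0.0699  0.1231]
top large centre px [437.7 286.8] sides mm 35.35528370122126 61.61024151879621 ctr [ 0.4542 -0.2685  0.1271] lit px 435.24038461538464 274.3942307692308 [ 0.4773 -0.2651  0.1271]
scene slim centre px [305.1 220.4] sides mm 17.63880075539676 51.2091336091875 ctr [ 0.5561 -0.1778  0.1172] lit px 313.79545454545456 223.20454545454544 [ 0.5456 -0.1628  0.1172]
scene med centre px [372.8 228.8] sides mm 27.320998272339853 61.70649266728314 ctr [ 0.4608 -0.0872  0.1231] lit px 374.20353982300884 235.7079646017699 [ 0.4681 -0.0725  0.1231]
scene large centre px [323.4 164.4] sides mm 74.82999184702491 42.87636411348205 ctr [ 0.4537 -0.2693  0.1271] lit px 316.0952380952381 168.25 [ 0.4721 -0.2688  0.1271]
slim (array([ 0.5557, -0.1779,  0.1166]), [np.float64(0.00025879141689848006), np.float64(0.0002587914168983589)])
med (array([ 0.4613, -0.0862,  0.1241]), [np.float64(0.0001500987427573732), np.float64(0.0001500987427572979)])
large (array([ 0.4543, -0.2685,  0.1277]), [np.float64(0.00019961425253219628), np.float64(0.00019961425253217722)])
```

View pics/c1.png

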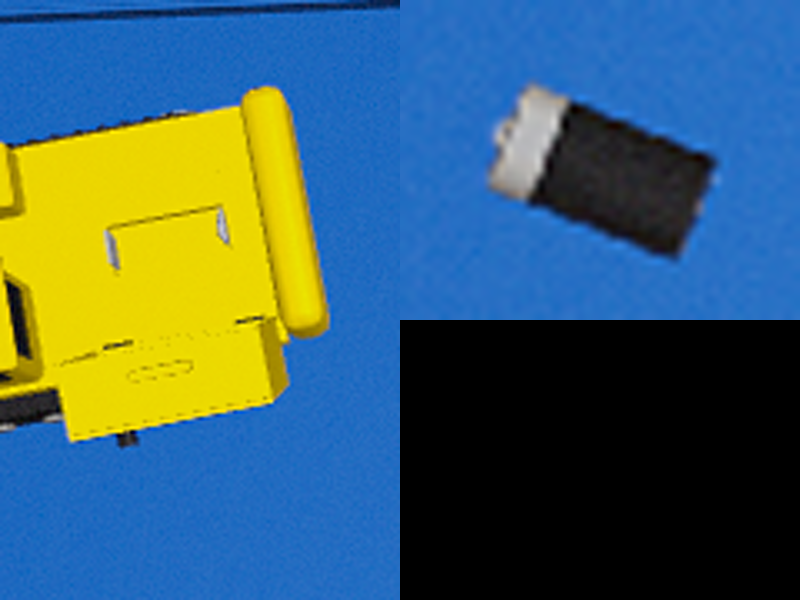

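View pics/c2.png

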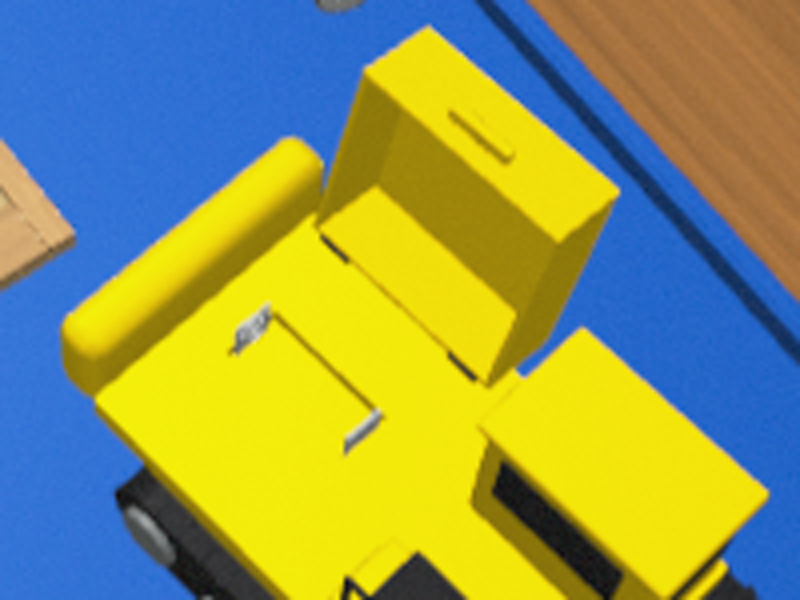

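Medium battery (top px 339,286) measures 26.3 × 51 mm, so it is the right one; plus is to the upper-left. The slim one at (386,235) is 14.7 mm thick and the large one at (438,287) is 35 mm. In the top crop the bay contacts are at about px (213,205) front and (247,198) rear. The hood stands open towards the robot.

```bash
python3 - <<'E'
from h import *
np.set_printoptions(precision=4,suppress=True)
t=grab("top");s=grab("scene")
def blobs(c,a,b,x,y):
    h=cv2.cvtColor(c["img"],cv2.COLOR_BGR2HSV)[b:y,a:x]
    m=((h[...,1]<110)&(h[...,2]>90)).astype(np.uint8)
    n,l,st,ce=cv2.connectedComponentsWithStats(m); return [(st[i],ce[i]+[a,b]) for i in range(1,n) if st[i,4]>5]
for c,r in((t,(205,185,255,215)),(s,(340,310,392,358))):
    for st,ce in blobs(c,*r): print(st,ce,onz(c,*ce,.188))
P=[(213.6,205),(380.8,348)];Q=[(246.9,197.5),(352.5,322.5)]
for X in(P,Q): print(tri([ray(t,*X[0]),ray(s,*X[1])]))
w=grab("wrist");print(np.array(w["T_tool_cam"]),w["fx"],arm.tcp_to_tips)
E
```

```text
[40  8  4 10 24] [246.2083 197.8333] [0.6213 0.0764 0.188 ]
[ 6 14  5 12 33] [212.8788 204.3636] [0.6114 0.1362 0.188 ]
[ 9  6  9 12 54] [352.6667 321.5926] [0.6227 0.0764 0.188 ]
[36 32  9 11 37] [380.1622 346.9459] [0.6116 0.136  0.188 ]
(array([0.6107, 0.1362, 0.1834]), [np.float64(0.000502566545230807), np.float64(0.0005025665452308098)])
(array([0.6226, 0.0758, 0.1837]), [np.float64(0.00014531636669264374), np.float64(0.00014531636669269448)])
[[ 0.0005 -0.9588 -0.284   0.0721]
 [ 1.      0.0002  0.001   0.0001]
 [-0.0009 -0.284   0.9588 -0.1549]
 [ 0.      0.      0.      1.    ]] 391.955068699454 0.022
```

```bash
python3 -m crank '[{"x":416,"y":-309,"z":-60,"yaw":-49,"grip":60},{"x":416,"y":-309,"z":-60,"yaw":-49,"grip":60},{"x":416,"y":-309,"z":-60,"yaw":-49,"grip":60},{"x":416,"y":-309,"z":-60,"yaw":-49,"grip":60},{"x":416,"y":-309,"z":-60,"yaw":-49,"grip":60},{"x":416,"y":-309,"z":-60,"yaw":-49,"grip":60},{"x":416,"y":-309,"z":-60,"yaw":-49,"grip":60},{"x":416,"y":-309,"z":-60,"yaw":-49,"grip":60},{"x":416,"y":-309,"z":-60,"yaw":-49,"grip":60},{"x":416,"y":-309,"z":-60,"yaw":-49,"grip":60},{"x":416,"y":-309,"z":-60,"yaw":-49,"grip":60},{"x":416,"y":-309,"z":-60,"yaw":-49,"grip":60}]'
python3 -m crank '[{"x":0,"y":0,"z":0,"yaw":0,"grip":60},{"x":0,"y":0,"z":0,"yaw":0,"grip":60}]'
cat >> h.py <<'E'
def rect(c,box,z):
    a,b,x,y=box; h=cv2.cvtColor(c["img"],cv2.COLOR_BGR2HSV)[b:y,a:x]
    m=(~((h[...,1]>120)&(h[...,2]>90))).astype(np.uint8)
    n,l,st,ce=cv2.connectedComponentsWithStats(m); i=1+np.argmax(st[1:,4])
    cs=max(cv2.findContours((l==i).astype(np.uint8),0,1)[0],key=len)+np.array([a,b])
    w=np.array([onz(c,*q[0],z)[:2] for q in cs])*1000
    r=cv2.minAreaRect(w.astype(np.float32)); p=cv2.boxPoints(r); e=[p[1]-p[0],p[2]-p[1]]; e=max(e,key=np.linalg.norm)
    return r[0],r[1],np.degrees(np.arctan2(e[1],e[0]))%180,cs.mean((0,1)),l==i
E
python3 - <<'E'
from h import *
np.set_printoptions(precision=4,suppress=True)
w=grab("wrist");s=arm.get_state();print(s["clock"],s["tcp_pos"],s["tcp_rot"][:,0],s["gripper_width"])
u,v=proj(w,[.4613,-.0862,.1231]);print(u,v)
r=rect(w,(int(u)-75,int(v)-75,int(u)+75,int(v)+75),.1231);print(r[:4])
cv2.imwrite("pics/w1.png",w["img"])
E
```

```text
clock: 1.55
tcp_pos: [0.4621, -0.0844, 0.2792]
tcp_rot: [[0.407, 0.914, 0.001], [0.914, -0.407, 0.0], [0.001, 0.001, -1.0]]
force: [0.2, 0.1, 0.7]
gripper_width: 0.0603
finger_force: 0.0
clock: 1.75
tcp_pos: [0.4601, -0.0874, 0.2789]
tcp_rot: [[0.411, 0.912, -0.001], [0.912, -0.411, -0.0], [-0.0, -0.0, -1.0]]
force: [0.8, -0.6, -0.0]
gripper_width: 0.0602
finger_force: 0.0
1.8 [ 0.4601 -0.0875  0.2789] [ 0.4115  0.9114 -0.0002] 0.059948932207393286
324.20280873300806 214.27552475479234
((459.9079895019531, -86.92720031738281), (53.19012451171875, 25.67540740966797), np.float32(65.75734), array([323.1486, 214.1371]))
```

View pics/w1.png

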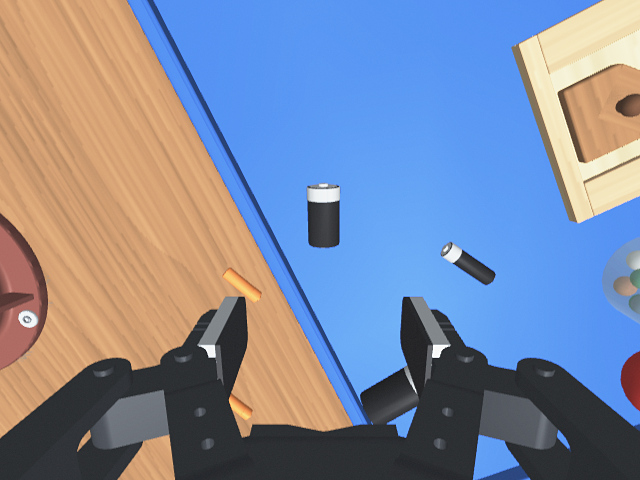

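The wrist view shows the medium battery at px (323,214), plus end up and in line with the tool. The orange sticks and the slim and large batteries are clear of it. Descend straight down and grasp.

```bash
python3 -m crank '[{"x":1,"y":0,"z":45,"grip":45},{"x":1,"y":0,"z":90,"grip":45},{"x":1,"y":0,"z":120,"grip":45},{"x":1,"y":0,"z":138,"grip":45},{"x":1,"y":0,"z":138,"grip":45},{"x":1,"y":0,"z":138,"grip":20},{"x":1,"y":0,"z":138,"grip":20},{"x":1,"y":0,"z":138,"grip":20},{"x":1,"y":0,"z":138,"grip":20},{"x":1,"y":0,"z":138,"grip":20}]'
```

```text
invalid input at $[0]: expected keys x, y, z, yaw, grip
```

```bash
python3 -m crank '[{"x":1,"y":0,"z":45,"yaw":0,"grip":45},{"x":1,"y":0,"z":90,"yaw":0,"grip":45},{"x":1,"y":0,"z":120,"yaw":0,"grip":45},{"x":1,"y":0,"z":138,"yaw":0,"grip":45},{"x":1,"y":0,"z":138,"yaw":0,"grip":45},{"x":1,"y":0,"z":138,"yaw":0,"grip":20},{"x":1,"y":0,"z":138,"yaw":0,"grip":20},{"x":1,"y":0,"z":138,"yaw":0,"grip":20},{"x":1,"y":0,"z":138,"yaw":0,"grip":20},{"x":1,"y":0,"z":138,"yaw":0,"grip":20}]'
```

```text
clock: 2.8
tcp_pos: [0.4614, -0.0859, 0.1415]
tcp_rot: [[0.41, 0.912, 0.001], [0.912, -0.41, -0.0], [0.0, 0.001, -1.0]]
force: [-0.2, 0.4, -0.6]
gripper_width: 0.0202
finger_force: 0.0
```

```bash
python3 - <<'E'
from h import *
w=grab("wrist");cv2.imwrite("pics/w2.png",w["img"]);s=arm.get_state();print(s["tcp_pos"],s["gripper_width"],s["finger_force"],s["force"])
print(proj(w,[.4606,-.0866,.1231]))
E
```

```text
[ 0.46126829 -0.08587874  0.14134232] 0.019869691911231772 0.0 [ 0.04762468 -0.29880562 -0.43241954]
(np.float64(322.4156235961719), np.float64(283.3325136979602))
```

View pics/w2.png

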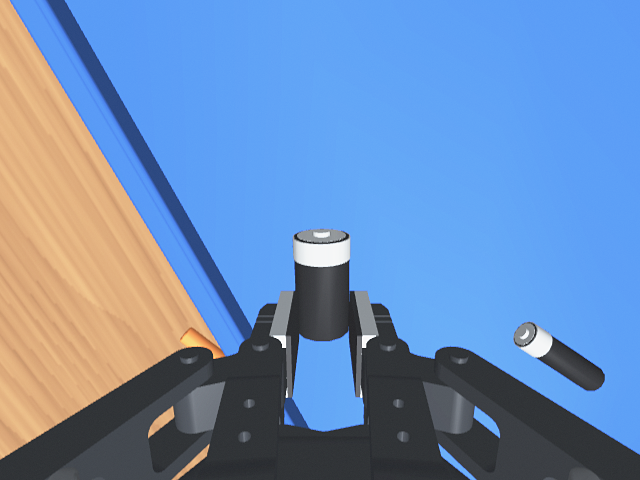

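The wrist view shows the battery at (322,285) untouched between the pads. The pads' tips are at y≈290 and their gap looks like 60 px, so the tips seem higher than nominal. I'll check from the scene camera before going lower.

```bash
python3 - <<'E'
from h import *
c=grab("scene");s=arm.get_state();p=np.array(s["tcp_pos"]);R=np.array(s["tcp_rot"])
for z in(-.02,0,.022): print(z,proj(c,p+R[:,2]*z))
u,v=map(int,proj(c,p));cv2.imwrite("pics/s3.png",cv2.resize(c["img"][v-60:v+45,u-70:u+70],(800,600),interpolation=cv2.INTER_CUBIC));print(u-70,v-60)
E
```

```text
-0.02 (np.float64(374.351565365144), np.float64(217.46680990769335))
0 (np.float64(373.65428492091655), np.float64(223.69294805040784))
0.022 (np.float64(372.9111511384601), np.float64(230.32851861085513))
303 163
```

View pics/s3.png

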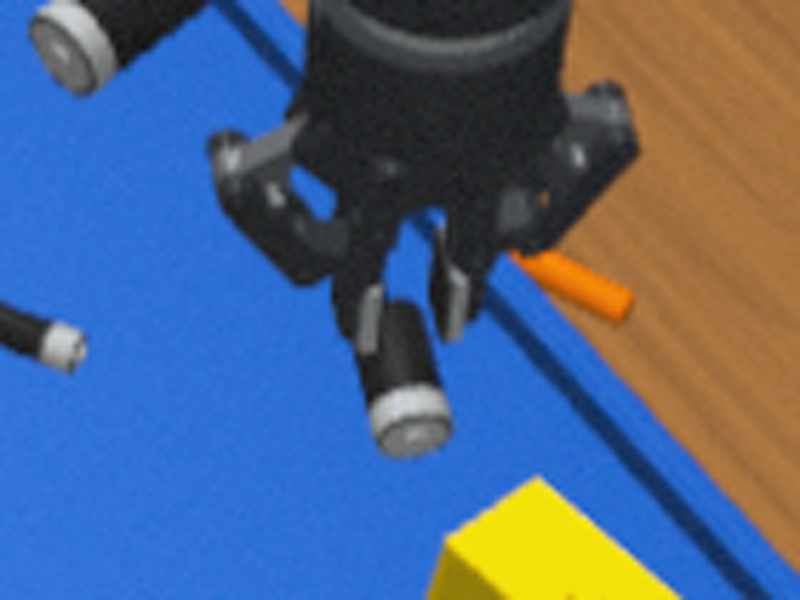

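```bash
python3 - <<'E'
from h import *
np.set_printoptions(precision=4,suppress=True)
c=grab("scene");w=grab("wrist");s=arm.get_state();R=np.array(s["tcp_rot"])
for a,b in(((367.6,224.6),(365,292)),((382.3,222.5),(284,292))):
    p,e=tri([ray(c,*a),ray(w,*b)]);print(p,np.array(e),R.T@(p-s["tcp_pos"]))
E
```

```text
[ 0.4798 -0.0817  0.1589] [0.0008 0.0008] [ 0.0114  0.0154 -0.0179]
[ 0.45   -0.0736  0.1505] [0.0008 0.0008] [ 0.0066 -0.0151 -0.0095]
```

The pads' front edges triangulate to 10–18 mm behind the TCP, not ahead of it, so in this state the tips are at z≈0.155. I'll open and go lower in steps, watching the force.

```bash
python3 -m crank '[{"x":0,"y":0,"z":0,"yaw":0,"grip":38},{"x":0,"y":0,"z":0,"yaw":0,"grip":38},{"x":0,"y":0,"z":0,"yaw":0,"grip":38},{"x":0,"y":0,"z":10,"yaw":0,"grip":38},{"x":0,"y":0,"z":20,"yaw":0,"grip":38},{"x":0,"y":0,"z":28,"yaw":0,"grip":38},{"x":0,"y":0,"z":28,"yaw":0,"grip":38},{"x":0,"y":0,"z":28,"yaw":0,"grip":38}]'
for i in 1 ; do python3 -m crank '[{"x":0,"y":0,"z":2,"yaw":0,"grip":38},{"x":0,"y":0,"z":4,"yaw":0,"grip":38},{"x":0,"y":0,"z":4,"yaw":0,"grip":38}]'; done
```

```text
clock: 3.8
tcp_pos: [0.4608, -0.0857, 0.1127]
tcp_rot: [[0.41, 0.912, -0.001], [0.912, -0.41, 0.0], [-0.0, -0.001, -1.0]]
force: [0.2, -0.1, 0.1]
gripper_width: 0.0383
finger_force: 0.0
clock: 4.1
tcp_pos: [0.461, -0.0858, 0.1089]
tcp_rot: [[0.41, 0.912, 0.0], [0.912, -0.41, 0.0], [0.0, -0.0, -1.0]]
force: [0.6, -0.3, 0.3]
gripper_width: 0.0381
finger_force: 0.0
```

```bash
python3 -m crank '[{"x":0,"y":0,"z":1,"yaw":0,"grip":38},{"x":0,"y":0,"z":3,"yaw":0,"grip":38},{"x":0,"y":0,"z":4,"yaw":0,"grip":38},{"x":0,"y":0,"z":4,"yaw":0,"grip":20},{"x":0,"y":0,"z":4,"yaw":0,"grip":20},{"x":0,"y":0,"z":4,"yaw":0,"grip":20},{"x":0,"y":0,"z":4,"yaw":0,"grip":20},{"x":0,"y":0,"z":4,"yaw":0,"grip":20}]'
python3 - <<'E'
from h import *
c=grab("scene");w=grab("wrist");a=cv2.resize(c["img"][165:265,303:443],(560,400),interpolation=cv2.INTER_CUBIC)
b=w["img"][200:440,230:414]; b=cv2.resize(b,None,fx=400/240,fy=400/240)
o=np.hstack([a,b]);print(o.shape);cv2.imwrite("pics/g4.png",cv2.resize(o,None,fx=.9,fy=.9))
E
```

```text
clock: 4.9
tcp_pos: [0.4611, -0.0858, 0.1051]
tcp_rot: [[0.41, 0.912, 0.0], [0.912, -0.41, -0.0], [0.0, 0.0, -1.0]]
force: [-0.9, 0.7, 3.2]
gripper_width: 0.0238
finger_force: 58.9
(400, 867, 3)
```

View pics/g4.png

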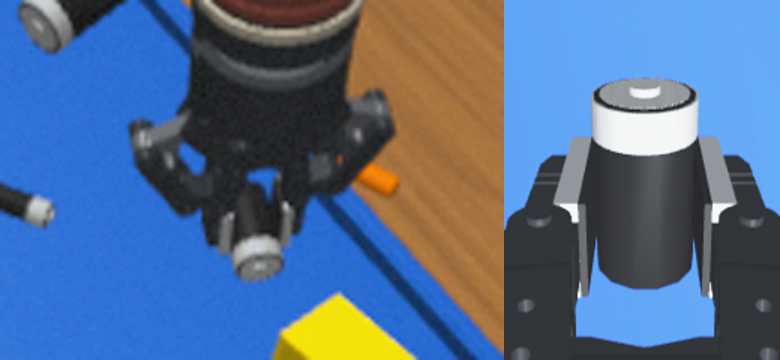

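Width is 23.8 mm with 59 N and a 3 N upward push, so the pads pinch about 5.5 mm above the axis (the picture shows the battery unmoved between the pads). The tips therefore stand ≈ TCP + 23.5 mm. Open, lower 10 mm and regrasp.

```bash
python3 -m crank '[{"x":0,"y":0,"z":0,"yaw":0,"grip":38},{"x":0,"y":0,"z":0,"yaw":0,"grip":38},{"x":0,"y":0,"z":3,"yaw":0,"grip":38},{"x":0,"y":0,"z":6,"yaw":0,"grip":38},{"x":0,"y":0,"z":10,"yaw":0,"grip":38},{"x":0,"y":0,"z":10,"yaw":0,"grip":38},{"x":0,"y":0,"z":10,"yaw":0,"grip":15},{"x":0,"y":0,"z":10,"yaw":0,"grip":15},{"x":0,"y":0,"z":10,"yaw":0,"grip":15},{"x":0,"y":0,"z":10,"yaw":0,"grip":15},{"x":0,"y":0,"z":10,"yaw":0,"grip":15}]'
```

```text
clock: 6.1
tcp_pos: [0.4636, -0.0868, 0.0977]
tcp_rot: [[0.41, 0.912, 0.006], [0.912, -0.41, -0.002], [0.0, 0.006, -1.0]]
force: [-3.6, -0.5, 33.2]
gripper_width: 0.0245
finger_force: 68.8
```

```bash
python3 -m crank '[{"x":0,"y":0,"z":-3,"yaw":0,"grip":40},{"x":0,"y":0,"z":-3,"yaw":0,"grip":40},{"x":0,"y":0,"z":-3,"yaw":0,"grip":40},{"x":0,"y":0,"z":-3,"yaw":0,"grip":40}]'
python3 - <<'E'
from h import *
c=grab("scene");w=grab("wrist");a=cv2.resize(c["img"][165:265,303:443],(560,400),interpolation=cv2.INTER_CUBIC)
b=w["img"][200:440,230:414]; b=cv2.resize(b,None,fx=400/240,fy=400/240)
o=np.hstack([a,b]);cv2.imwrite("pics/g5.png",cv2.resize(o,None,fx=.9,fy=.9))
print(proj(c,[.4606,-.0866,.1231]),proj(w,[.4606,-.0866,.1231]))
E
```

```text
clock: 6.5
tcp_pos: [0.4607, -0.0857, 0.0975]
tcp_rot: [[0.41, 0.912, -0.001], [0.912, -0.41, 0.0], [-0.0, -0.001, -1.0]]
force: [-0.6, 0.1, -0.3]
gripper_width: 0.0401
finger_force: 0.0
(np.float64(373.0481704227416), np.float64(228.7530472674394)) (np.float64(323.94453998295995), np.float64(329.6524520136246))
```

View pics/g5.png

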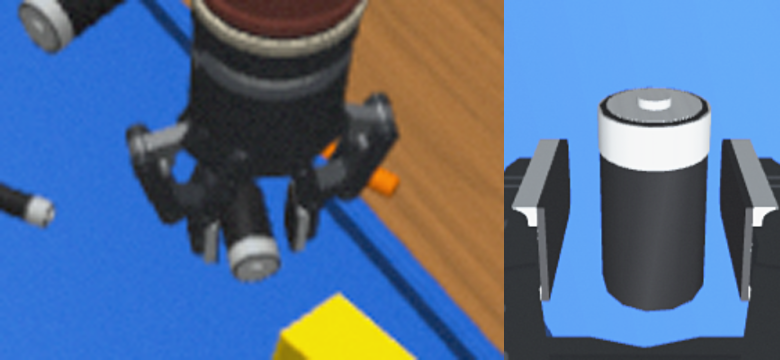

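Force-free with the opening at 40: the battery at scene px (373,229) hasn't moved. So the 33 N was the tips swinging down onto the floor as they closed, and the width reads about 2 mm low under load. The tips stand ≈ TCP + 13 mm (which matches the triangulation). Regrasp 9.5 mm higher and lift a little.

```bash
python3 -m crank '[{"x":0,"y":0,"z":-9.5,"yaw":0,"grip":38},{"x":0,"y":0,"z":-9.5,"yaw":0,"grip":38},{"x":0,"y":0,"z":-9.5,"yaw":0,"grip":15},{"x":0,"y":0,"z":-9.5,"yaw":0,"grip":15},{"x":0,"y":0,"z":-9.5,"yaw":0,"grip":15},{"x":0,"y":0,"z":-9.5,"yaw":0,"grip":15},{"x":0,"y":0,"z":-9.5,"yaw":0,"grip":15},{"x":0,"y":0,"z":-9.5,"yaw":0,"grip":15}]'
python3 -m crank '[{"x":0,"y":0,"z":-1,"yaw":0,"grip":15},{"x":0,"y":0,"z":-4,"yaw":0,"grip":15},{"x":0,"y":0,"z":-6,"yaw":0,"grip":15},{"x":0,"y":0,"z":-6,"yaw":0,"grip":15}]'
```

```text
clock: 7.4
tcp_pos: [0.4615, -0.086, 0.1082]
tcp_rot: [[0.41, 0.912, 0.001], [0.912, -0.41, -0.0], [0.0, 0.001, -1.0]]
force: [-1.2, 0.7, 9.1]
gripper_width: 0.0237
finger_force: 58.4
clock: 7.8
tcp_pos: [0.4612, -0.0859, 0.1137]
tcp_rot: [[0.41, 0.912, 0.0], [0.912, -0.41, -0.0], [0.0, 0.0, -1.0]]
force: [-0.3, 0.3, 0.2]
gripper_width: 0.0236
finger_force: 58.9
```

Held (59 N, width steady) and lifted off. Raise, then go over the bay.

```bash
python3 -m crank '[{"x":0,"y":0,"z":-30,"yaw":0,"grip":15},{"x":0,"y":0,"z":-65,"yaw":0,"grip":15},{"x":0,"y":0,"z":-105,"yaw":0,"grip":15},{"x":0,"y":0,"z":-145,"yaw":0,"grip":15},{"x":0,"y":0,"z":-180,"yaw":0,"grip":15},{"x":0,"y":0,"z":-196,"yaw":0,"grip":15}]'
python3 -m crank '[{"x":25,"y":6,"z":0,"yaw":-4,"grip":15},{"x":60,"y":16,"z":0,"yaw":-9,"grip":15},{"x":95,"y":25,"z":0,"yaw":-14,"grip":15},{"x":130,"y":34,"z":0,"yaw":-19,"grip":15},{"x":165,"y":44,"z":0,"yaw":-24,"grip":15},{"x":200,"y":53,"z":0,"yaw":-29,"grip":15},{"x":225,"y":60,"z":0,"yaw":-32,"grip":15},{"x":239,"y":63,"z":0,"yaw":-34,"grip":15},{"x":239,"y":63,"z":0,"yaw":-34,"grip":15},{"x":239,"y":63,"z":0,"yaw":-34,"grip":15}]'
python3 - <<'E'
from h import *
np.set_printoptions(precision=4,suppress=True)
w=grab("wrist");cv2.imwrite("pics/w6.png",w["img"]);s=arm.get_state();R=np.array(s["tcp_rot"]);print(s["tcp_pos"],R[:,0])
h=cv2.cvtColor(w["img"],cv2.COLOR_BGR2HSV);m=((h[...,1]<110)&(h[...,2]>90)).astype(np.uint8)
n,l,st,ce=cv2.connectedComponentsWithStats(m)
for i in range(1,n):
    if st[i,4]>25:print(st[i],ce[i])
print([proj(w,p) for p in([.6114,.1362,.188],[.622,.0764,.188])])
# held band predicted
p=np.array(s["tcp_pos"]);print([proj(w,p+R@np.array(q)) for q in([.0242-.0008-.005,0,-.0149-.0131],[.0234,0,-.0149])])
E
```

```text
clock: 8.4
tcp_pos: [0.462, -0.0861, 0.3126]
tcp_rot: [[0.41, 0.912, 0.004], [0.912, -0.41, -0.001], [0.0, 0.004, -1.0]]
force: [0.8, -0.4, -1.1]
gripper_width: 0.0236
finger_force: 59.1
clock: 9.4
tcp_pos: [0.6163, 0.1061, 0.3091]
tcp_rot: [[-0.169, 0.986, -0.001], [0.986, 0.169, -0.0], [-0.0, -0.001, -1.0]]
force: [0.7, 0.4, -1.3]
gripper_width: 0.0238
finger_force: 59.1
[0.6161 0.1057 0.3094] [-0.1687  0.9857 -0.0002]
[71 38  1 29 29] [71. 52.]
[72 94  1 28 28] [ 72.  107.5]
[  533   103   107   350 18917] [603.6801 313.1319]
[ 73 150   1  29  29] [ 73. 164.]
[311 181  27   6 154] [324.1299 183.5844]
[ 74 205   1  29  29] [ 74. 219.]
[294 250  59  20 902] [323.4113 259.4313]
[ 288  255   71   46 1920] [323.4828 283.0281]
[ 75 261   1  28  28] [ 75.  274.5]
[264 277  24  11  88] [278.2386 283.8523]
[264 290  24  59 728] [275.8214 317.5769]
[360 292  24  57 725] [371.2221 317.629 ]
[125 348  37   9  39] [143.     352.8718]
[416 349  16   9  72] [423.9861 352.1389]
[347 357  12  28 128] [354.3516 375.8828]
[ 77 372   1  28  28] [ 77.  385.5]
[313 386  24  46 760] [324.0368 408.5632]
[361 387   8  12  28] [365.9286 394.0714]
[(np.float64(324.27503919063327), np.float64(185.10994677841126)), (np.float64(324.6317197517585), np.float64(266.05656411435734))]
[(np.float64(323.16442795456305), np.float64(285.1493038950357)), (np.float64(323.2255662332659), np.float64(259.1562183976201))]
```

Cross-check: the held battery's plus face was predicted at (323.2,259.2) and seen at (323.4,259.4), so the grasp geometry is right. The front contact at (324,184) also fits. Step back 80 mm along the tool to see both contacts.

```bash
python3 -m crank '[{"x":-30,"y":0,"z":0,"yaw":0,"grip":15},{"x":-65,"y":0,"z":0,"yaw":0,"grip":15},{"x":-80,"y":0,"z":0,"yaw":0,"grip":15},{"x":-80,"y":0,"z":0,"yaw":0,"grip":15},{"x":-80,"y":0,"z":0,"yaw":0,"grip":15}]'
python3 - <<'E'
from h import *
np.set_printoptions(precision=4,suppress=True)
w=grab("wrist");cv2.imwrite("pics/w7.png",w["img"]);s=arm.get_state();R=np.array(s["tcp_rot"]);print(s["tcp_pos"],R[:,0])
h=cv2.cvtColor(w["img"],cv2.COLOR_BGR2HSV);m=((h[...,1]<120)&(h[...,2]>60)).astype(np.uint8)
n,l,st,ce=cv2.connectedComponentsWithStats(m[:240])
B=np.array([.6167,.1063])
X=R[:2,0];Y=np.array([-X[1],X[0]])
for i in range(1,n):
    x,y,ww,hh,a=st[i]
    if a>25 and 250<ce[i][0]<400:
        print(st[i],ce[i])
        for v,z in((y,.18),(ce[i][1],.187),(y+hh,.194)):
            p=onz(w,ce[i][0],v,z)[:2]; print(" z",z,p,"along/left of B mm",1e3*(p-B)@X,1e3*(p-B)@Y)
print([proj(w,p) for p in([.6114,.1362,.188],[.622,.0764,.188])])
o=w["img"][40:280,200:440];cv2.imwrite("pics/w7c.png",cv2.resize(o,(600,600),interpolation=cv2.INTER_CUBIC))
E
```

```text
clock: 9.95
tcp_pos: [0.6298, 0.0271, 0.3097]
tcp_rot: [[-0.168, 0.986, 0.0], [0.986, 0.168, 0.0], [0.0, 0.0, -1.0]]
force: [-0.3, 0.3, -0.9]
gripper_width: 0.0236
finger_force: 59.1
[0.6298 0.0277 0.3098] [-0.1693  0.9856  0.0004]
[310  56  29  10 273] [323.5421  60.5165]
 z 0.18 [0.6103 0.1407] along/left of B mm 34.98626061975348 0.4945468731648255
 z 0.187 [0.6109 0.137 ] along/left of B mm 31.23293167315351 0.49602212259012823
 z 0.194 [0.6116 0.1329] along/left of B mm 27.03251791301591 0.4977445223349184
[310 151  27  10 219] [322.9726 156.3105]
 z 0.18 [0.6203 0.0798] along/left of B mm -26.742255626325097 0.9328466194104461
 z 0.187 [0.6208 0.0767] along/left of B mm -29.893394592868496 0.9255384552859267
 z 0.194 [0.6213 0.0741] along/left of B mm -32.47381749891722 0.9176791184812929
[232 214 116   8 503] [275.008  218.6044]
 z 0.18 [0.5929 0.0287] along/left of B mm -72.4562379972532 36.60731157063347
 z 0.187 [0.594 0.027] along/left of B mm -74.30147503139123 35.84160597500447
 z 0.194 [0.5949 0.0263] along/left of B mm -75.11247299892541 35.03893117609671
[227 221 191   9 196] [322.4133 228.0918]
 z 0.18 [0.6285 0.0294] along/left of B mm -77.82168272284869 1.3998417342178087
 z 0.187 [0.6291 0.0258] along/left of B mm -81.45013071112868 1.38488870411995
 z 0.194 [0.6291 0.0262] along/left of B mm -81.01445939721683 1.364362447998019
[(np.float64(324.05633156275746), np.float64(61.733264310300115)), (np.float64(324.54227643857934), np.float64(157.11935113219107))]
```

View pics/w7c.png

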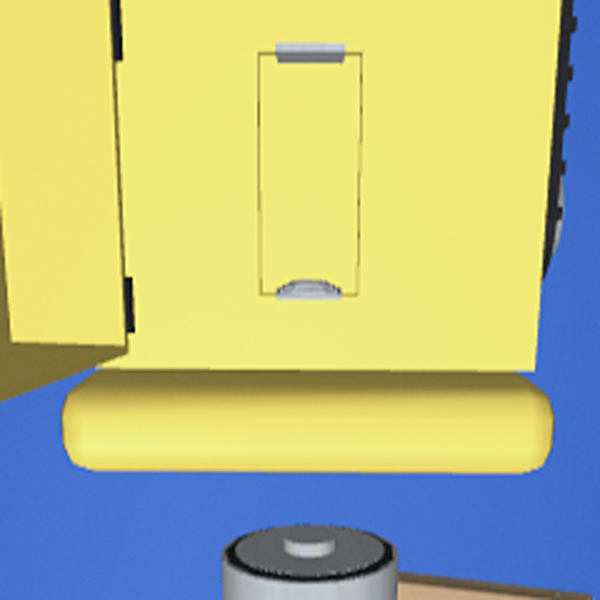

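The last view shows the bay outline (full-image px front 303.6–344.4 at row 61, rear 304–343.2 at row 157.6), the front plate, the rear coil, and the hood on the left. Compute the bay centre from the outline at deck height, from the contacts, and from the same edges in the saved image.

```bash
python3 - <<'E'
from h import *
np.set_printoptions(precision=4,suppress=True)
w=grab("wrist");s=arm.get_state();R=np.array(s["tcp_rot"]);T=np.array(s["tcp_pos"])
c=[onz(w,u,v,.18)[:2] for u,v in((303.6,61.2),(344.4,61.2),(304,157.6),(343.2,157.6))]
print("corners",c,"widths",np.linalg.norm(c[0]-c[1]),np.linalg.norm(c[2]-c[3]))
f=(c[0]+c[1])/2;r=(c[2]+c[3])/2;d=f-r;print("len",np.linalg.norm(d),"heading",np.degrees(np.arctan2(d[1],d[0])),"ctr",(f+r)/2)
L=[onz(w,u,v,.18)[:2] for u,v in((200+97/2.5,40+368/2.5),(200+535/2.5,40+371/2.5))];e=L[0]-L[1];print("deck tail edge heading",np.degrees(np.arctan2(e[1],e[0]))-90, np.linalg.norm(e),"mid",(L[0]+L[1])/2)
g=(f+r)/2
bat=T+R@np.array([-.0008,0,-.0149]);d=np.r_[g,.185]-bat
print("tool heading",np.degrees(np.arctan2(R[1,0],R[0,0])),"shift in tool mm",1e3*R.T@d)
E
```

```text
corners [array([0.5976, 0.1359]), array([0.6244, 0.1405]), array([0.6077, 0.0735]), array([0.6353, 0.0783])] widths 0.02722319437684467 0.0279508388205573
len 0.06315287507508117 heading 99.53294532082126 ctr [0.6163 0.1071]
deck tail edge heading -260.6206538330873 0.1276730179874031 mid [0.6272 0.055 ]
tool heading 99.78897835686703 shift in tool mm [ 80.8601   0.0173 139.6393]
```

The bay comes out 27–28 mm wide, heading 99.5°, centre (0.6163, 0.1071), which fits the contacts. Move forward, then descend to just above the deck.

```bash
python3 -m crank '[{"x":30,"y":0,"z":0,"yaw":0,"grip":15},{"x":65,"y":0,"z":0,"yaw":0,"grip":15},{"x":81,"y":0,"z":0,"yaw":0,"grip":15},{"x":81,"y":0,"z":10,"yaw":0,"grip":15},{"x":81,"y":0,"z":35,"yaw":0,"grip":15},{"x":81,"y":0,"z":65,"yaw":0,"grip":15},{"x":81,"y":0,"z":95,"yaw":0,"grip":15},{"x":81,"y":0,"z":115,"yaw":0,"grip":15},{"x":81,"y":0,"z":124,"yaw":0,"grip":15},{"x":81,"y":0,"z":128,"yaw":0,"grip":15},{"x":81,"y":0,"z":129,"yaw":0,"grip":15},{"x":81,"y":0,"z":129,"yaw":0,"grip":15}]'
python3 - <<'E'
from h import *
np.set_printoptions(precision=4,suppress=True)
s=arm.get_state();R=np.array(s["tcp_rot"]);b=np.array(s["tcp_pos"])+R@np.array([-.0008,0,-.0149]);print(b,1e3*R.T@(np.array([.6163,.1071,.185])-b))
t=grab("top");w=grab("wrist")
E
```

```text
clock: 11.25
tcp_pos: [0.617, 0.1072, 0.1814]
tcp_rot: [[-0.17, 0.985, 0.001], [0.985, 0.17, -0.0], [-0.0, 0.001, -1.0]]
force: [-0.2, -0.3, -0.0]
gripper_width: 0.0236
finger_force: 59.1
[0.6171 0.1064 0.1963] [ 0.8198 -0.7049 11.3206]
```

```bash
python3 -m crank '[{"x":0,"y":-0.3,"z":1,"yaw":0,"grip":15},{"x":0,"y":-0.3,"z":3,"yaw":0,"grip":15},{"x":0,"y":-0.3,"z":5,"yaw":0,"grip":15},{"x":0,"y":-0.3,"z":5,"yaw":0,"grip":15}]'
python3 -m crank '[{"x":0,"y":0,"z":1,"yaw":0,"grip":15},{"x":0,"y":0,"z":2,"yaw":0,"grip":15},{"x":0,"y":0,"z":2,"yaw":0,"grip":15}]'
```

```text
clock: 11.75
tcp_pos: [0.6159, 0.1072, 0.1751]
tcp_rot: [[-0.17, 0.985, -0.001], [0.985, 0.17, -0.0], [0.0, -0.001, -1.0]]
force: [0.5, 0.8, -0.4]
gripper_width: 0.0232
finger_force: 59.1
clock: 12.05
tcp_pos: [0.616, 0.1072, 0.1733]
tcp_rot: [[-0.17, 0.985, -0.0], [0.985, 0.17, -0.0], [0.0, -0.0, -1.0]]
force: [0.6, -0.4, -0.7]
gripper_width: 0.0233
finger_force: 59.1
```

The battery's underside is 5 mm below the deck with no contact force, so it is in the channel. Last few mm in small steps.

```bash
python3 -m crank '[{"x":0,"y":0,"z":1,"yaw":0,"grip":15},{"x":0,"y":0,"z":1.5,"yaw":0,"grip":15},{"x":0,"y":0,"z":1.5,"yaw":0,"grip":15}]'
python3 -m crank '[{"x":0,"y":0,"z":1,"yaw":0,"grip":15},{"x":0,"y":0,"z":1,"yaw":0,"grip":15},{"x":0,"y":0,"z":1,"yaw":0,"grip":15}]'
```

```text
clock: 12.35
tcp_pos: [0.6161, 0.1072, 0.1719]
tcp_rot: [[-0.17, 0.985, -0.0], [0.985, 0.17, 0.0], [0.0, -0.0, -1.0]]
force: [-0.2, -0.5, 0.1]
gripper_width: 0.0233
finger_force: 59.1
clock: 12.65
tcp_pos: [0.6161, 0.1072, 0.171]
tcp_rot: [[-0.17, 0.985, -0.0], [0.985, 0.17, -0.0], [-0.0, -0.0, -1.0]]
force: [0.4, 0.7, 0.2]
gripper_width: 0.0237
finger_force: 59.1
```

```bash
python3 -m crank '[{"x":0,"y":0,"z":0.8,"yaw":0,"grip":15},{"x":0,"y":0,"z":0.8,"yaw":0,"grip":15}]'
python3 -m crank '[{"x":0,"y":0,"z":0,"yaw":0,"grip":26},{"x":0,"y":0,"z":0,"yaw":0,"grip":30},{"x":0,"y":0,"z":0,"yaw":0,"grip":40},{"x":0,"y":0,"z":0,"yaw":0,"grip":40},{"x":0,"y":0,"z":0,"yaw":0,"grip":40}]'
python3 -m crank '[{"x":0,"y":0,"z":-10,"yaw":0,"grip":40},{"x":0,"y":0,"z":-30,"yaw":0,"grip":40},{"x":0,"y":0,"z":-60,"yaw":0,"grip":40},{"x":0,"y":0,"z":-95,"yaw":0,"grip":40},{"x":-10,"y":0,"z":-130,"yaw":0,"grip":40},{"x":-40,"y":0,"z":-139,"yaw":0,"grip":40},{"x":-80,"y":0,"z":-139,"yaw":0,"grip":40},{"x":-80,"y":0,"z":-139,"yaw":0,"grip":40},{"x":-80,"y":0,"z":-139,"yaw":0,"grip":40}]'
python3 - <<'E'
from h import *
np.set_printoptions(precision=4,suppress=True)
w=grab("wrist");s=arm.get_state();R=np.array(s["tcp_rot"]);cv2.imwrite("pics/w8.png",w["img"])
G=np.array([.6163,.1071]);X=R[:2,0];Y=np.array([-X[1],X[0]])
h=cv2.cvtColor(w["img"],cv2.COLOR_BGR2HSV)
for nm,m in(("dark",h[...,2]<70),("light",(h[...,1]<110)&(h[...,2]>90))):
    n,l,st,ce=cv2.connectedComponentsWithStats(m[:200].astype(np.uint8))
    for i in range(1,n):
        if st[i,4]>60 and 280<ce[i][0]<370:
            x,y,a,b,_=st[i];print(nm,st[i],ce[i]); 
            for u,v in((ce[i][0],y),(ce[i][0],y+b)):
                p=onz(w,u,v,.198)[:2]-G;print("   along,left @z.198",1e3*p@X,1e3*p@Y)
            p=onz(w,x,ce[i][1],.19)-onz(w,x+a,ce[i][1],.19);print("   width mm",1e3*np.linalg.norm(p))
for a in(-.025,.025): print("pred top line",a,proj(w,np.r_[G+a*X,.198]))
E
```

```text
clock: 12.85
tcp_pos: [0.6162, 0.1072, 0.1704]
tcp_rot: [[-0.17, 0.985, 0.0], [0.985, 0.17, 0.0], [-0.0, 0.0, -1.0]]
force: [-0.7, 0.2, 1.5]
gripper_width: 0.0238
finger_force: 59.3
clock: 13.35
tcp_pos: [0.6161, 0.1072, 0.1702]
tcp_rot: [[-0.17, 0.985, 0.0], [0.985, 0.17, -0.0], [-0.0, 0.0, -1.0]]
force: [-0.6, 0.1, 0.8]
gripper_width: 0.04
finger_force: 0.0
clock: 14.25
tcp_pos: [0.6297, 0.0278, 0.3097]
tcp_rot: [[-0.168, 0.986, 0.0], [0.986, 0.168, 0.0], [0.0, 0.0, -1.0]]
force: [-0.7, -0.1, -1.1]
gripper_width: 0.0398
finger_force: 0.0
dark [ 305   90   37   59 2140] [323.0486 119.3729]
   along,left @z.198 12.147976854169356 0.5312823832134761
   along,left @z.198 -24.52937312430416 0.5696533138839448
   width mm 24.772045467503048
light [310  57  29  10 254] [323.7323  61.1732]
   along,left @z.198 31.407574640223192 0.08515888081787004
   along,left @z.198 25.661070053771724 0.08832020441667954
   width mm 18.66270033628159
light [303  70  41  22 734] [323.3392  80.9251]
   along,left @z.198 23.92225951077473 0.33630148445035424
   along,left @z.198 10.952780124363303 0.34713493109055404
   width mm 26.737213548026215
light [310 152  27  10 197] [323.3503 157.0457]
   along,left @z.198 -26.476504122531953 0.37107299455860776
   along,left @z.198 -33.02676805870099 0.3764920931694551
   width mm 18.561833263841056
pred top line -0.025 (np.float64(323.90727353951957), np.float64(149.72571340275329))
pred top line 0.025 (np.float64(323.8735661270519), np.float64(68.1417679074649))
```

The battery lies centred in the bay: band forwards, ends at +24 and −24.5 mm, within 0.6 mm laterally. For the cover, I'll swing out to the robot side, shut the fingers and turn the tool 90° so that tool x is the excavator's left.

```bash
python3 -m crank '[{"x":20,"y":-20,"z":0,"yaw":-8,"grip":0},{"x":40,"y":-50,"z":0,"yaw":-16,"grip":0},{"x":60,"y":-80,"z":0,"yaw":-24,"grip":0},{"x":80,"y":-110,"z":0,"yaw":-32,"grip":0},{"x":80,"y":-140,"z":0,"yaw":-40,"grip":0},{"x":80,"y":-160,"z":0,"yaw":-48,"grip":0},{"x":80,"y":-167,"z":0,"yaw":-56,"grip":0},{"x":80,"y":-167,"z":0,"yaw":-64,"grip":0},{"x":80,"y":-167,"z":0,"yaw":-72,"grip":0},{"x":80,"y":-167,"z":0,"yaw":-80,"grip":0},{"x":80,"y":-167,"z":0,"yaw":-88,"grip":0},{"x":80,"y":-167,"z":0,"yaw":-90,"grip":0}]'
python3 -m crank '[{"x":0,"y":0,"z":25,"yaw":0,"grip":0},{"x":0,"y":0,"z":55,"yaw":0,"grip":0},{"x":0,"y":0,"z":75,"yaw":0,"grip":0},{"x":0,"y":0,"z":75,"yaw":0,"grip":0}]'
```

```text
clock: 15.5
tcp_pos: [0.451, 0.08, 0.3094]
tcp_rot: [[-0.984, -0.176, 0.0], [-0.176, 0.984, 0.0], [-0.0, 0.0, -1.0]]
force: [-0.5, -0.4, 0.1]
gripper_width: 0.0001
finger_force: 0.0
clock: 15.9
tcp_pos: [0.4495, 0.0798, 0.2323]
tcp_rot: [[-0.985, -0.171, -0.004], [-0.171, 0.985, 0.0], [0.004, 0.001, -1.0]]
force: [-0.1, 0.5, 0.2]
gripper_width: 0.0003
finger_force: 0.0
```

```bash
python3 -m crank '[{"x":-8,"y":0,"z":-1,"yaw":0,"grip":0},{"x":-18,"y":0,"z":-3,"yaw":0,"grip":0},{"x":-28,"y":0,"z":-5,"yaw":0,"grip":0},{"x":-38,"y":0,"z":-7,"yaw":0,"grip":0},{"x":-48,"y":0,"z":-8,"yaw":0,"grip":0},{"x":-57,"y":0,"z":-9,"yaw":0,"grip":0},{"x":-66,"y":0,"z":-10,"yaw":0,"grip":0},{"x":-75,"y":0,"z":-11,"yaw":0,"grip":0},{"x":-84,"y":0,"z":-13,"yaw":0,"grip":0},{"x":-94,"y":0,"z":-14,"yaw":0,"grip":0},{"x":-94,"y":0,"z":-14,"yaw":0,"grip":0}]'
python3 - <<'E'
from h import *
c=grab("scene");s=arm.get_state();print(s["force"])
# yellow hood free edge: list predicted edge px for several angles
G=np.array([.6163,.1071]);ey=np.array([-.986,-.1656]);h=cv2.cvtColor(c["img"],cv2.COLOR_BGR2HSV)
for t in(1.95,1.6,1.4,1.2,1.0):
    y=.052-.104*np.cos(t)+.038*np.sin(t);z=.18+.104*np.sin(t)+.038*np.cos(t)
    print(t,proj(c,np.r_[G+ey*y,z]))
cv2.imwrite("pics/s9.png",c["img"])
E
```

```text
clock: 17.0
tcp_pos: [0.5456, 0.095, 0.2482]
tcp_rot: [[-0.985, -0.17, 0.001], [-0.17, 0.985, 0.0], [-0.001, 0.0, -1.0]]
force: [-0.6, -0.2, 0.3]
gripper_width: -0.0003
finger_force: 0.0
[-0.72752578 -0.15418521 -0.45735049]
1.95 (np.float64(426.95877912141185), np.float64(263.68693228432807))
1.6 (np.float64(414.2142914535474), np.float64(269.3758182902814))
1.4 (np.float64(404.983902427763), np.float64(275.66175122961266))
1.2 (np.float64(394.82897674693794), np.float64(283.90557768164695))
1.0 (np.float64(384.25367121303657), np.float64(293.737292915028))
```

```bash
python3 -m crank '[{"x":-10,"y":0,"z":-3,"yaw":0,"grip":0},{"x":-20,"y":0,"z":-5,"yaw":0,"grip":0},{"x":-30,"y":0,"z":-7,"yaw":0,"grip":0},{"x":-40,"y":0,"z":-5,"yaw":0,"grip":0},{"x":-50,"y":0,"z":-3,"yaw":0,"grip":0},{"x":-59,"y":0,"z":0,"yaw":0,"grip":0},{"x":-68,"y":0,"z":5,"yaw":0,"grip":0},{"x":-77,"y":0,"z":10,"yaw":0,"grip":0},{"x":-85,"y":0,"z":16,"yaw":0,"grip":0},{"x":-91,"y":0,"z":23,"yaw":0,"grip":0},{"x":-95,"y":0,"z":30,"yaw":0,"grip":0},{"x":-95,"y":0,"z":30,"yaw":0,"grip":0}]'
python3 - <<'E'
from h import *
c=grab("scene");s=arm.get_state();print(s["force"])
G=np.array([.6163,.1071]);ex=np.array([-.1656,.986]);ey=np.array([-.986,-.1656])
# visible bay/battery? count black battery pixels near bay in scene
u,v=map(int,proj(c,np.r_[G,.19]));print(u,v,cv2.cvtColor(c["img"],cv2.COLOR_BGR2HSV)[v-12:v+13:6,u-12:u+13:6].tolist())
cv2.imwrite("pics/s10.png",c["img"])
E
```

```text
clock: 18.25
tcp_pos: [0.6376, 0.111, 0.2167]
tcp_rot: [[-0.985, -0.17, -0.002], [-0.17, 0.985, -0.0], [0.002, 0.0, -1.0]]
force: [-0.7, 0.2, 0.3]
gripper_width: -0.0003
finger_force: 0.0
[ 1.01631989 -0.22124904  0.89631489]
367 333 [[[130, 18, 42], [108, 30, 43], [105, 26, 39], [120, 24, 43], [108, 28, 46]], [[105, 9, 60], [110, 17, 45], [109, 27, 75], [98, 31, 65], [105, 20, 100]], [[98, 9, 114], [105, 36, 42], [100, 18, 42], [109, 40, 51], [109, 33, 62]], [[29, 245, 247], [29, 245, 247], [29, 245, 247], [28, 244, 242], [24, 126, 85]], [[29, 245, 247], [29, 245, 247], [29, 245, 247], [29, 245, 247], [29, 245, 247]]]
```

```bash
python3 -m crank '[{"x":-3,"y":0,"z":2,"yaw":0,"grip":0},{"x":-4,"y":0,"z":5,"yaw":0,"grip":0},{"x":-4,"y":0,"z":7,"yaw":0,"grip":0},{"x":-4,"y":0,"z":7,"yaw":0,"grip":0}]'
python3 -m crank '[{"x":0,"y":0,"z":1.5,"yaw":0,"grip":0},{"x":0,"y":0,"z":2,"yaw":0,"grip":0},{"x":0,"y":0,"z":2,"yaw":0,"grip":0}]'
```

```text
clock: 18.7
tcp_pos: [0.6416, 0.1116, 0.211]
tcp_rot: [[-0.985, -0.17, -0.0], [-0.17, 0.985, -0.0], [0.0, 0.0, -1.0]]
force: [-0.2, 1.2, -0.5]
gripper_width: -0.0001
finger_force: 0.0
clock: 19.0
tcp_pos: [0.6417, 0.1116, 0.2092]
tcp_rot: [[-0.985, -0.17, -0.0], [-0.17, 0.985, -0.0], [0.0, -0.0, -1.0]]
force: [-0.8, 0.1, 0.3]
gripper_width: -0.0
finger_force: 0.0
```

```bash
python3 -m crank '[{"x":0,"y":0,"z":1,"yaw":0,"grip":0},{"x":0,"y":0,"z":2,"yaw":0,"grip":0},{"x":0,"y":0,"z":2,"yaw":0,"grip":0}]' | grep -E "pos|^force"
python3 -m crank '[{"x":0,"y":0,"z":1,"yaw":0,"grip":0},{"x":0,"y":0,"z":1.5,"yaw":0,"grip":0},{"x":0,"y":0,"z":1.5,"yaw":0,"grip":0}]' | grep -E "pos|^force"
python3 - <<'E'
from h import *
c=grab("scene");print(arm.get_state()["force"]);cv2.imwrite("pics/s11.png",c["img"])
E
```

```text
tcp_pos: [0.6416, 0.1116, 0.207]
force: [0.1, 0.7, 0.7]
tcp_pos: [0.6418, 0.1116, 0.2058]
force: [-0.4, -0.7, 1.8]
[ 0.21997344 -0.9725677   2.55806017]
```

```bash
python3 -m crank '[{"x":0,"y":0,"z":1,"yaw":0,"grip":0},{"x":0,"y":0,"z":1,"yaw":0,"grip":0},{"x":0,"y":0,"z":1,"yaw":0,"grip":0}]' | grep -E "pos|^force"
python3 -m crank '[{"x":0,"y":0,"z":1,"yaw":0,"grip":0},{"x":0,"y":0,"z":1,"yaw":0,"grip":0},{"x":0,"y":0,"z":1,"yaw":0,"grip":0}]' | grep -E "pos|^force"
```

```text
tcp_pos: [0.6418, 0.1116, 0.2056]
force: [-1.1, -0.6, 8.4]
tcp_pos: [0.6419, 0.1117, 0.2055]
force: [-4.0, 0.3, 14.5]
```

The force climbs to 14 N with no travel at tip z≈0.218, which is exactly the closed cover's height. Retreat straight up, move clear and verify numerically.

```bash
python3 -m crank '[{"x":0,"y":0,"z":-10,"yaw":0,"grip":0},{"x":0,"y":0,"z":-40,"yaw":0,"grip":0},{"x":0,"y":0,"z":-80,"yaw":0,"grip":0},{"x":0,"y":0,"z":-120,"yaw":0,"grip":0},{"x":30,"y":0,"z":-150,"yaw":0,"grip":0},{"x":70,"y":0,"z":-150,"yaw":0,"grip":0},{"x":115,"y":0,"z":-150,"yaw":0,"grip":0},{"x":160,"y":0,"z":-150,"yaw":0,"grip":0},{"x":200,"y":0,"z":-150,"yaw":0,"grip":0},{"x":240,"y":0,"z":-150,"yaw":0,"grip":0},{"x":240,"y":0,"z":-150,"yaw":0,"grip":0},{"x":240,"y":0,"z":-150,"yaw":0,"grip":0}]'
python3 - <<'E'
from h import *
np.set_printoptions(precision=4,suppress=True)
G=np.array([.6163,.1071]);ex=np.array([-.1656,.986]);ey=np.array([-.986,-.1656])
t=grab("top");s=grab("scene");w=grab("wrist")
for n,c in(("top",t),("scene",s)):
    hsv=cv2.cvtColor(c["img"],cv2.COLOR_BGR2HSV)
    q=np.array([proj(c,np.r_[G+a*ex+b*ey,.218]) for a in(-.045,.045) for b in(-.045,.045)]);q=cv2.convexHull(q.astype(np.int32))
    m=np.zeros(hsv.shape[:2],np.uint8);cv2.fillConvexPoly(m,q,1);z=hsv[m>0];print(n,len(z),"yellow frac",((z[:,0]>20)&(z[:,0]<35)&(z[:,1]>150)).mean(),"dark",(z[:,2]<60).mean())
    # where the open hood stood
    # height of free edge: scan for brightness step along -ey at several offsets
# free edge (top outer) found in both views by Canny near prediction
for n,c in(("top",t),("scene",s)):
    g=cv2.GaussianBlur(cv2.cvtColor(c["img"],cv2.COLOR_BGR2GRAY),(3,3),0).astype(float)
    for th in(0,.06,.15):
        out=[]
        y=.052-.104*np.cos(th)+.038*np.sin(th);z=.18+.104*np.sin(th)+.038*np.cos(th)
        for dz in(-.006,-.003,0,.003,.006):
            P=[proj(c,np.r_[G+a*ex+(y+dz)*ey,z]) for a in np.linspace(-.03,.03,25)]
            out.append(np.mean([g[int(round(v)),int(round(u))] for u,v in P]))
        print(n,th,np.round(out,1))
rois={"slim":(365,220,405,250),"large":(420,262,458,308)}
for k,b in rois.items(): print(k,rect(t,b,.11+{"slim":.00725,"large":.0171}[k])[:3])
E
```

```text
clock: 21.45
tcp_pos: [0.405, 0.0708, 0.3544]
tcp_rot: [[-0.986, -0.17, 0.002], [-0.17, 0.986, 0.0], [-0.002, -0.0, -1.0]]
force: [0.8, -0.1, 1.1]
gripper_width: 0.0001
finger_force: 0.0
top 2743 yellow frac 0.8545388261028072 dark 0.1060882245716369
scene 3234 yellow frac 0.8661100803957947 dark 0.07173778602350031
top 0 [ 91.7 171.5 200.9 205.  204.8]
top 0.06 [103.3 187.2 202.5 204.8 204.8]
top 0.15 [162.2 200.6 204.9 204.8 204.7]
scene 0 [122.9 123.1 186.5 215.  215. ]
scene 0.06 [146.3 208.6 215.2 215.1 215.1]
scene 0.15 [215.1 215.2 215.1 215.  215. ]
slim ((555.4090576171875, -177.6951904296875), (14.632741928100586, 52.98626708984375), np.float32(119.71086))
large ((454.4648742675781, -268.6848449707031), (62.04899215698242, 35.27463912963867), np.float32(11.676475))
```

In the scene view the free edge lies exactly on its closed position, in both views the cover's area is yellow (the dark parts are the louvres), and the slim and large batteries are unmoved. Handing in.

```bash
python3 -c "
from workcell import arm
print(arm.sign_off())"
```

```text
the job is handed in; nothing more can be done
None
```

The medium battery lies in the bay with its plus end forwards, the engine cover is closed onto its stop, and the job was handed in at about 21.5 s; no verdict came back, and the puzzle, jar and ball were not re-measured, though the arm never went near them.

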